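# Lock the press's stop screw with spanner and jam nut

### The job

Lock the stop screw of the printing press: slide the big open-ended spanner fully home onto the lower nut, from the stop pin's side, with its handle lying beside the pin so that the pin keeps the spanner and nut from turning. Then let go of the spanner and swing the jam nut's lever clockwise (seen from above) until it goes tight, with a steady push of about 14 N at its knob held for a moment and never more than about 20 N. The lower nut must keep its setting (at most some ten degrees of slack taken up), so handle everything gently; leave the spanner in place on the nut and the other things on the bench alone.

Things in the scene. Friction and masses are not known exactly. Their poses are not given: they have to be found in the camera images.
- bracket: Black iron bracket, fixed, 255 x 110 mm. Origin on the bench, on the axis of the upright stop screw (23 mm thick, top at z 78 mm); z up; x points from the stop pin to the screw. On its 8 mm slab stand two blocks, tops at z 20 mm, that carry the spanner: one round the screw (x -47 to 52, y -45 to 45 mm) and one under the pin (x -190 to -150, same y); between them is room for fingers.
- stop_pin: Upright steel stop pin of the bracket, 16 mm thick, 35 mm high; origin at its foot on the block, at x -165, y +24, z 20 mm in the bracket's frame. The spanner's handle, turning clockwise with the nut, comes to bear on it after 1 to 12 mm of play.
- lower_nut: Lower hex nut, steel, 36 mm across flats, 22 mm high. Origin on the screw's axis at its underside, 20 mm above the bench. x goes through a corner, within 0.06 rad of the bracket's x; the spanner takes the two flats parallel to x, coming along +x. It turns under about 0.15 N m, less than the jam nut needs (0.3), so the jam nut drags it round unless the spanner holds it.
- nut_corner (a point): Corner of the lower nut on its x axis, 20.8 mm from the screw's axis, half way up.
- lever_knob (a point): Centre of the black knob (upright cylinder 18 mm thick, 38 mm high; centre 84 mm above the bench, 72 mm from the screw's axis) on the slanting 10 mm bar of the jam nut, a 12 mm high hex on the lower nut. Clockwise from above tightens: 0.5 to 1.1 rad with 4 to 5 N at the knob, then the resistance climbs over a few degrees; where must be felt, as the spanner also takes up slack.
- spanner: Big open-ended steel spanner, loose, lying flat, 12 mm thick, 0.5 kg. Origin at the jaw's centre (on the nut's axis when home), on its underside; x points out of the mouth. Jaw 37.2 mm wide, flared at the mouth; prongs end at x +26 mm, throat at x -21.6, head 68 mm wide back to x -42. Handle: bar 22 mm wide, x -42 to -205. Gripped at x -75, the fingers stay between the bracket's blocks.
- handle_end (a point): End of the big spanner's handle, 205 mm behind the jaw's centre, half way up.
- small_spanner: Smaller spanner, too small for the nuts, 175 mm long, 8 mm thick, handle 16 mm wide; same frame as the big one. Not used.
- ink_tin: Ink tin, 72 mm wide, 85 mm high, standing; origin under its centre. Not used.
- medium_jar: Small amber jar, 60 mm wide, 75 mm high, standing; origin under its centre. Not used.
- lino_block: Wooden printing block, 110 x 80 x 22 mm, lying; origin under its centre. Not used.
Mind the look-alikes: they are no part of the job. What is shaped like the spanner but red is not meant.

How it is judged:
On the way, in this order (a step that is already met when the one before it is completed fails the run):
1. the big spanner sits fully home on the lower nut, lying on the blocks, its handle on the stop pin's side (distance between spanner and lower_nut below 0.004 m and angle between the x axis of spanner and the x axis of lower_nut, either way round below 0.15 rad and x of handle_end in the frame of bracket below -0.18 m), for 0.2 s.
2. the jam nut is tightened hard on the lower nut while the free spanner bears on the stop pin (at least 3 N there, about 9 N at the knob) (contact force between spanner and stop_pin above 3 N and contact force between the fingers and spanner below 0.5 N and y of lever_knob in the frame of lower_nut below 0.038 m and distance between spanner and lower_nut below 0.005 m), for 0.2 s.
At the end, for the whole second after the job is handed in: The jam nut is still tight (lever within about 3 degrees of first bearing on the lower nut, or past it), the spanner rests on the lower nut (jaw centre within 5 mm) with its handle on the pin's side, and the lower nut's corner is within 6 mm (17 degrees) of where it started (y of lever_knob in the frame of lower_nut below 0.0395 m and distance between spanner and lower_nut below 0.005 m and x of handle_end in the frame of bracket below -0.18 m and distance of nut_corner from where it was at the start of the episode below 0.006 m and linear speed of spanner below 0.02 m/s); the robot touches nothing.
It fails at once if the lower nut is turned by more than 17 degrees (its corner moves 6 mm) (distance of nut_corner from where it was at the start of the episode above 0.006 m).
It fails at once if the jam nut is overtightened: the free spanner bears on the stop pin with more than 10 N (about 25 N at the knob) (contact force between spanner and stop_pin above 10 N and contact force between the fingers and spanner below 0.5 N).
It fails at once if the spanner is rammed against the stop pin with more than 25 N (contact force between spanner and stop_pin above 25 N).
It fails at once if a bystander is moved by more than 30 mm (distance of any of small_spanner, ink_tin, medium_jar, lino_block from where it was at the start of the episode above 0.03 m).
It also fails if it takes over 72 s, if anything falls off the work surface, if the arm or the gripper's body presses on something with over 40 N, if the wrist force passes 120 N, or if a joint passes its speed limit or range.

### The arm

A 7-joint arm with a two-finger parallel gripper is mounted at the origin on the work surface. World frame = base frame: x ahead of the robot, y to its left, z up, the work surface at z = 0. Lengths are in m, angles in rad, forces in N, time in s.
With the tool pointing down it reaches from about 0.4 to 0.9 m from the base axis. Payload 5.6 kg.
Tool frame: the origin (TCP) lies midway between the tips of the shut fingers; the grasp point (between the pads) lies 19 mm behind it (ctrl.pinch_z is the distance from the TCP to the grasp point, in m); z points along the fingers, y is the line along which they close (so a half turn about z gives the same grasp; the last joint's range is limited). The gripper opens to 92 mm and grips with 3 to 60 N. Pads are 20 mm wide; open, the fingers measure 128 mm over their backs; the gripper's body (75 mm by 189 mm) begins 69 mm behind the grasp point.
Start: joints at [1.187, 0.468, -0.012, 1.603, 0.006, 1.071, -0.056], TCP at [0.217, -0.613, 0.215] pointing down, gripper open.
Joint ranges: [-2.53, 2.53], [-0.31, 2.02], [-1.57, 1.55], [0.28, 2.44], [-1.29, 4.43], [0.15, 1.84], [-2.92, 2.92]. Speed limits (rad/s): [2.57, 2.57, 3.14, 3.14, 3.14, 3.14, 3.14].

### API

Orientations are given as a unit quaternion [w, x, y, z].
In Python, from workcell import ctrl gives the robot as it stands.
- The arm moves only by the shell command python3 -m crank 'ROWS' [FORCE]. ROWS is JSON, a list of rows, each a list of 3 entries, a list of its own where there are three numbers: the opening, from -1 (shut) to 1 (fully open), then the shift along the tool's x, y, z in mm, then the turn about the tool's z in degrees. In form: [[gripper, [dx, dy, dz], yaw], ...]. A call has 1 to 20 rows; each row is the pose to reach, as a shift and turn from the pose commanded when the call began, along the tool's axes at that moment; what a row does not reach only later rows make up. A row lasts 1/12 s, in which the tool goes at most 41.7 mm and 7.16 degrees, less where a joint would pass 70% of its speed; a pose out of reach is approached as far as the arm can. A call with a gripper value outside its range is refused whole. The fingers move at their own pace and stop on an object; FORCE is the grip in N (left out, the last holds). Time passes only in rows, so rows that repeat a pose let the fingers close. It gives the time, the measured TCP pose, the force, the opening and the grip force at its end, in the units of the state.
- ctrl.observe(): the state, without advancing time (a new reading comes with each control period).
- ctrl.snapshot(name): name is "scene" or "side" or "wrist"; returns the picture (400x640x3 uint8, blue, green, red); there is no depth.
- ctrl.camera_info(name): a dict with "fx", "fy", "cx", "cy" (pixels), "R" (3x3) and "t" (3): a world point X has camera coordinates R X + t. Camera axes: x right, y down, z forward; pixel columns grow to the right and rows downward; lengths in m; the calibration is good to about 2 mm. The wrist camera is an equidistant fisheye: a pixel r from the principal point sees the ray r / f radians off the axis. A picture is of the moment at which its call begins: read the wrist's pose just before it. camera_info takes no time and is no camera call; for the wrist camera it gives the pose at the moment of the call.
- ctrl.sign_off(): hands the job in; it is judged then, once.
The state is a dict: "clock": time; "joints": joint angles; "qvel": joint speeds; "joint_torque": joint torques, N m; "eef_pos": TCP position; "tcp_rot": TCP orientation; "ft_force": force on the tool from outside, world axes, zero at the start; "ft_torque": the same for the moment, N m; "width": opening from 0.0 (shut) to 1.0 (fully open); "gripper_force": force on a finger pad.
Only numpy, scipy, OpenCV 4.12 (cv2) and the standard library are available. Lean on these libraries where they do the work, as an engineer would, in place of code of your own. Each camera call takes 0.05 s, during which the arm holds its last target. There are 200 camera calls.

## Working session

There is one attempt and no reset: what is moved stays moved. The work goes in short steps, Python scripts to look and compute and a shell command to move; the robot and the scene stay as the last step left them, time stands still between calls to the robot, and variables do not carry over. Pictures are saved under pics/ and viewed, at most 12 in all, crops included, and the job is handed in when it is done.

```bash
ls; mkdir -p pics; python3 - <<'E'
from workcell import ctrl
import cv2,numpy as np
for n in("scene","side"):
    cv2.imwrite(f"pics/{n}0.png",ctrl.snapshot(n)); c=ctrl.camera_info(n); print(n,c)
print(ctrl.observe(),ctrl.pinch_z)
E
```

```text
pics
scene {'fx': 376.90376551197755, 'fy': 376.90376551197755, 'cx': 316.54193178573286, 'cy': 201.4555050427824, 'R': array([[-0.7845515 ,  0.61962714, -0.02326266],
       [ 0.34135824,  0.40028861, -0.85043728],
       [-0.51764224, -0.67515275, -0.52556186]]), 't': array([ 0.45379979, -0.02999675,  1.22539312])}
side {'fx': 473.15756915706817, 'fy': 473.15756915706817, 'cx': 320.10548095936167, 'cy': 193.04580225775092, 'R': array([[-0.93554769, -0.35307513,  0.00940616],
       [-0.19976678,  0.50698678, -0.83848533],
       [ 0.29127952, -0.78632204, -0.54484299]]), 't': array([0.41963172, 0.23910515, 1.15542098])}
{'clock': 0.1, 'joints': array([ 1.18698471,  0.46830057, -0.01160818,  1.60350766,  0.00597994,
        1.07140904, -0.05627979]), 'qvel': array([ 0.00042788, -0.00175809, -0.00035651, -0.00155678,  0.00030739,
       -0.00046997, -0.00065262]), 'joint_torque': array([ 1.71153562e-03, -5.21642089e+01, -1.20644626e-02, -2.44364512e+01,
       -5.67459560e-02,  1.39914936e-02,  4.81296956e-05]), 'eef_pos': array([ 0.21703558, -0.61214474,  0.21373805]), 'tcp_rot': array([-7.74023235e-04,  9.85519891e-01,  1.69557992e-01, -1.81373542e-04]), 'ft_force': array([ 0.06404232,  0.0491467 , -0.3825477 ]), 'ft_torque': array([-0.00668781, -0.00558723,  0.0046443 ]), 'gripper_force': 0.0, 'width': 0.9999018151616638} 0.0187
```

View pics/scene0.png

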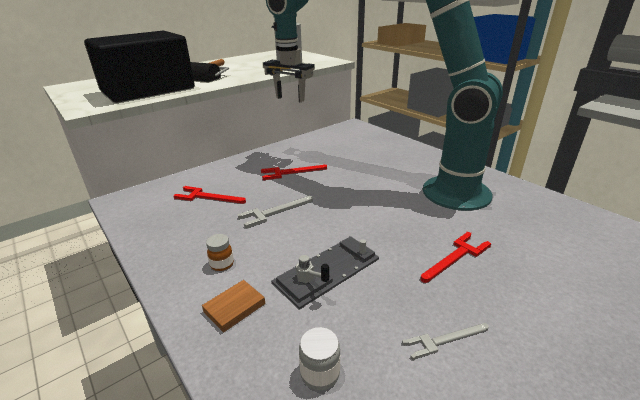

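View pics/side0.png

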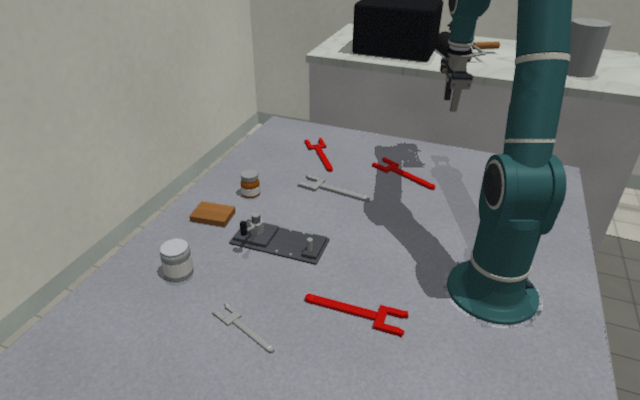

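The scene view shows the bracket (nut about (304,265), knob (325,272), pin about (364,243)) and two grey spanners: one at (240–312, 200–222), the other at (403–488, 325–356). Next I measure their lengths to tell which is the big one.

```bash
cat > h.py <<'E'
import numpy as np,cv2
from workcell import ctrl
def ray(c,u,v,fish=False):
    d=np.array([(u-c['cx'])/c['fx'],(v-c['cy'])/c['fy'],1.])
    if fish:
        r=np.hypot(d[0],d[1]); d=np.array([d[0]/r*np.sin(r),d[1]/r*np.sin(r),np.cos(r)]) if r>1e-9 else np.array([0,0,1.])
    return -c['R'].T@c['t'], c['R'].T@d
def plane(c,u,v,z,fish=False):
    o,d=ray(c,u,v,fish); return o+d*(z-o[2])/d[2]
def proj(c,X,fish=False):
    p=c['R']@np.array(X)+c['t']
    if fish:
        r=np.hypot(p[0],p[1]);th=np.arctan2(r,p[2]);p=np.array([p[0]/r*th,p[1]/r*th,1])
    return c['fx']*p[0]/p[2]+c['cx'],c['fy']*p[1]/p[2]+c['cy']
E
python3 - <<'E'
from h import *
s=ctrl.camera_info("scene");d=ctrl.camera_info("side")
P=lambda c,u,v,z:plane(c,u,v,z)[:2].round(3)
print("A scene end",P(s,312,200,.01),"prongs",P(s,239,213,.01),P(s,247,223,.01))
print("A side end",P(d,368,199,.01),"prongs",P(d,308,178,.01),P(d,299,187,.01))
print("B scene end",P(s,487,327,.01),"prongs",P(s,404,344,.01),P(s,413,356,.01))
print("B side end",P(d,271,350,.01),"prongs",P(d,227,307,.01),P(d,214,316,.01))
print("screw top",P(s,304,259,.078),P(d,256,215,.078),"knob top",P(s,325,265,.103),P(d,244,223,.103))
print("pin top",P(s,364,242,.055),P(d,310,238,.055))
E
```

```text
A scene end [ 0.396 -0.253] prongs [ 0.609 -0.337] [ 0.617 -0.275]
A side end [ 0.389 -0.265] prongs [ 0.61  -0.313] [ 0.616 -0.251]
B scene end [0.427 0.361] prongs [0.586 0.282] [0.594 0.31 ]
B side end [0.423 0.36 ] prongs [0.57  0.287] [0.583 0.322]
screw top [0.631 0.024] [0.626 0.021] knob top [0.625 0.092] [0.621 0.094]
pin top [0.464 0.045] [0.465 0.034]
```

Lengths settle it: A (far one, ~225 mm) is the big spanner, at a heading of about −9°, handle grasp near (0.515, −0.279). The screw is at (0.628, 0.022). I move above the grasp point.

```bash
python3 -m crank '[[0,[392,-214,0],28],[0,[392,-214,0],28],[0,[392,-214,0],28],[0,[392,-214,0],28],[0,[392,-214,0],28],[0,[392,-214,0],28],[0,[392,-214,0],28],[0,[392,-214,0],28],[0,[392,-214,0],28],[0,[392,-214,0],28],[0,[392,-214,0],28],[0,[392,-214,0],28],[0,[392,-214,0],28],[0,[392,-214,0],28],[0,[392,-214,0],28],[0,[392,-214,0],28],[0,[392,-214,0],28]]' 20
python3 - <<'E'
from h import *
c=ctrl.camera_info("wrist");o=ctrl.observe();im=ctrl.snapshot("wrist");cv2.imwrite("pics/w1.png",im)
print(c,o['eef_pos'],o['tcp_rot'])
E
```

```text
clock: 1.52
eef_pos: [0.5143, -0.2813, 0.2146]
tcp_rot: [0.0, 0.997, -0.075, -0.0]
ft_force: [-0.3, -0.4, -0.2]
width: 0.498
gripper_force: 0.0
{'fx': 309.70691628693146, 'fy': 309.70691628693146, 'cx': 319.260314779924, 'cy': 201.14781465746557, 'R': array([[-1.51064870e-01, -9.88523794e-01,  3.38458366e-04],
       [-9.51890882e-01,  1.45559006e-01,  2.69659645e-01],
       [-2.66614241e-01,  4.04139238e-02, -9.62955638e-01]]), 't': array([-0.20048033,  0.4995146 ,  0.53958178])} [ 0.51427413 -0.28129499  0.21458229] [ 1.84952620e-04  9.97171966e-01 -7.51533329e-02 -1.13584684e-04]
```

View pics/w1.png

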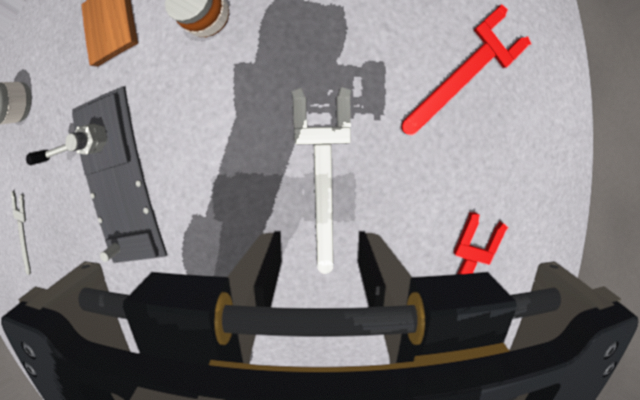

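The wrist view shows the spanner: head at (322,135), prongs (299,90)/(343,90), handle end (325,268). The bracket is at the left: nut about (85,137), pin about (110,247).

```bash
python3 - <<'E'
from h import *
im=cv2.imread("pics/w1.png");c={'fx':309.70691628693146,'fy':309.70691628693146,'cx':319.260314779924,'cy':201.14781465746557,'R':np.array([[-1.51064870e-01,-9.88523794e-01,3.38458366e-04],[-9.51890882e-01,1.45559006e-01,2.69659645e-01],[-2.66614241e-01,4.04139238e-02,-9.62955638e-01]]),'t':np.array([-0.20048033,0.4995146,0.53958178])}
m=(im.min(2)>205).astype(np.uint8); m[:80]=0;m[275:]=0;m[:,:285]=0;m[:,365:]=0
pts=[]
for v in range(155,262,5):
    u=np.nonzero(m[v])[0]
    if len(u)>5:
        a=plane(c,u.min()-.5,v,.012,1);b=plane(c,u.max()+.5,v,.012,1);pts.append(((a+b)/2)[:2]);w=np.linalg.norm(a-b)
        if v%20==15:print(v,u.min(),u.max(),w.round(4))
pts=np.array(pts);p=np.polyfit(pts[:,0],pts[:,1],1);print("yaw",np.degrees(np.arctan(p[0])),"y at .515",np.polyval(p,.515))
v,u=np.nonzero(m);print("tail",plane(c,325,v[abs(u-325)<6].max(),.012,1),"tips",plane(c,299,89,.012,1),plane(c,343,89,.012,1),"head corners",plane(c,296,143,.012,1),plane(c,350,143,.012,1))
E
```

```text
155 316 330 0.0181
175 317 330 0.0171
195 318 330 0.0162
215 318 330 0.0165
235 318 331 0.0181
255 318 331 0.0186
yaw -7.529645972769516 y at .515 -0.2866254211482208
tail [ 0.38245173 -0.26918091  0.012     ] tips [ 0.62577611 -0.27415931  0.012     ] [ 0.61797287 -0.32570081  0.012     ] head corners [ 0.56187903 -0.26034573  0.012     ] [ 0.5521478  -0.32466631  0.012     ]
```

```bash
python3 - <<'E'
import cv2
im=cv2.imread("pics/w1.png")[70:280,0:200];cv2.imwrite("pics/w1c.png",cv2.resize(im,None,fx=2.8,fy=2.8,interpolation=cv2.INTER_CUBIC))
E
```

```text
(no output)
```

View pics/w1c.png

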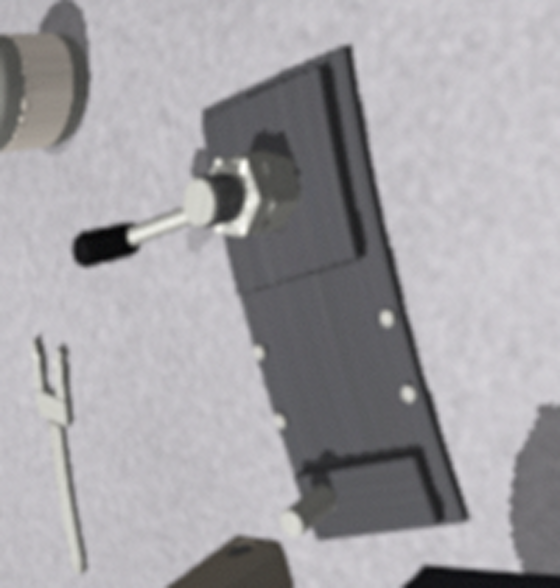

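The close-up shows the screw top at (71,141), the lever pointing to +y, and the pin top at (104,256). Grasp now: shift (7,5) mm, −1°, down 210.

```bash
python3 - <<'E'
from h import *
c={'fx':309.70691628693146,'fy':309.70691628693146,'cx':319.260314779924,'cy':201.14781465746557,'R':np.array([[-1.51064870e-01,-9.88523794e-01,3.38458366e-04],[-9.51890882e-01,1.45559006e-01,2.69659645e-01],[-2.66614241e-01,4.04139238e-02,-9.62955638e-01]]),'t':np.array([-0.20048033,0.4995146,0.53958178])}
a=plane(c,71.4,141.4,.078,1);b=plane(c,104.3,256.4,.055,1);d=(b-a)[:2];print(a,b,np.linalg.norm(d),"bracket yaw",np.degrees(np.arctan2(d[1],d[0])-np.arctan2(24,-165)))
for u,v in((350,45),(467,518),(317,538),(205,110)):print(plane(c,u/2.8,v/2.8+70,.014,1))
E
python3 -m crank '[[0,[7,5,40],-1],[0,[7,5,80],-1],[0,[7,5,120],-1],[0,[7,5,150],-1],[0,[7,5,175],-1],[0,[7,5,195],-1],[0,[7,5,205],-1],[0,[7,5,210],-1],[0,[7,5,210],-1],[0,[7,5,210],-1],[-0.8,[7,5,210],-1],[-0.8,[7,5,210],-1],[-0.8,[7,5,210],-1],[-0.8,[7,5,210],-1],[-0.8,[7,5,210],-1],[-0.8,[7,5,210],-1]]' 35
```

```text
[0.62846466 0.01687127 0.078     ] [0.46302351 0.03772202 0.055     ] 0.1667499001099848 bracket yaw 1.092708567313456
[ 0.68566047 -0.04203361  0.014     ]
[ 0.43966849 -0.04661826  0.014     ]
[0.43611565 0.06327972 0.014     ]
[0.68310293 0.06523939 0.014     ]
clock: 2.9
eef_pos: [0.5218, -0.2864, 0.0054]
tcp_rot: [0.0, 0.998, -0.065, 0.001]
ft_force: [-1.0, -1.2, 6.5]
width: 0.229
gripper_force: 35.0
```

Grip is good (21 mm opening). Bracket: screw (0.6285, 0.018), yaw ≈1.1°, with the pin distance an exact match. Lift, carry, hover behind the nut.

```bash
python3 -m crank '[[-0.8,[0,0,-30],0],[-0.8,[0,0,-65],0],[-0.8,[0,0,-100],0],[-0.8,[-20,-30,-115],-1],[-0.8,[-30,-70,-115],-2],[-0.8,[-40,-110,-115],-4],[-0.8,[-50,-150,-115],-6],[-0.8,[-60,-190,-115],-8],[-0.8,[-70,-225,-115],-8.5],[-0.8,[-77,-260,-115],-8.5],[-0.8,[-77,-280,-115],-8.5],[-0.8,[-77,-294,-115],-8.5],[-0.8,[-77,-294,-115],-8.5],[-0.8,[-77,-294,-115],-8.5],[-0.8,[-77,-294,-115],-8.5]]'
python3 - <<'E'
from h import *
import pickle
c=ctrl.camera_info("wrist");o=ctrl.observe();im=ctrl.snapshot("wrist");cv2.imwrite("pics/w2.png",im);pickle.dump((c,o),open("w2.pkl","wb"))
cv2.imwrite("pics/w2c.png",cv2.resize(im[40:320,180:480],None,fx=2,fy=2,interpolation=cv2.INTER_CUBIC))
E
```

```text
clock: 4.15
eef_pos: [0.4825, 0.0145, 0.1189]
tcp_rot: [0.0, 1.0, 0.008, -0.001]
ft_force: [0.4, -0.8, -5.3]
width: 0.232
gripper_force: 35.0
```

View pics/w2c.png

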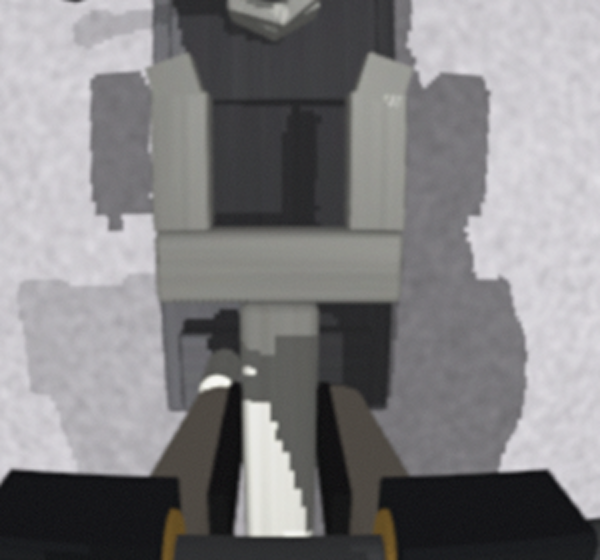

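The spanner hangs straight in the gripper: jaw inner edges at full-picture (285..353, 115), throat row 154, head back row 190. The nut's near corner is at about (317,59). I want the upper part of the picture too.

```bash
python3 - <<'E'
from h import *
import pickle
c,o=pickle.load(open("w2.pkl","rb"));im=cv2.imread("pics/w2.png")
cv2.imwrite("pics/w2d.png",cv2.resize(im[0:90,220:420],None,fx=4,fy=4,interpolation=cv2.INTER_CUBIC))
z=o['eef_pos'][2]-.0054+.012
f=lambda u,v,z=z:print((u,v),plane(c,u/2+180,v/2+40,z,1).round(4))
for p in((211,130),(347,130),(209,200),(347,200),(280,229),(160,300),(400,300),(241,310),(318,310),(241,345),(318,345),(180,62),(380,62)):f(*p)
q=o['tcp_rot'];print("tool yaw",np.degrees(2*np.arctan2(q[2],q[1])),z)
E
```

```text
(211, 130) [0.5642 0.0334 0.1255]
(347, 130) [ 0.5647 -0.0021  0.1255]
(209, 200) [0.5456 0.0338 0.1255]
(347, 200) [ 0.5461 -0.0026  0.1255]
(280, 229) [0.538  0.0149 0.1255]
(160, 300) [0.5181 0.0476 0.1255]
(400, 300) [ 0.5192 -0.0184  0.1255]
(241, 310) [0.5156 0.0252 0.1255]
(318, 310) [0.5159 0.0042 0.1255]
(241, 345) [0.5056 0.0252 0.1255]
(318, 345) [0.5059 0.0039 0.1255]
(180, 62) [0.5825 0.0418 0.1255]
(380, 62) [ 0.5834 -0.0105  0.1255]
tool yaw 0.9616703338027678 0.1255360073205858
```

View pics/w2d.png

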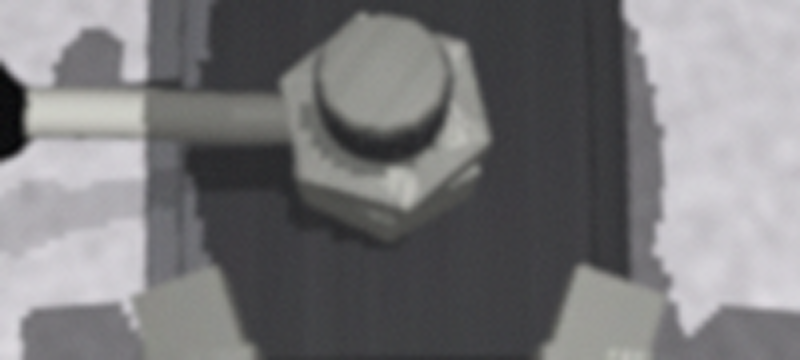

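Now the nut is clear: screw top at full-picture (315.8,18), the lower nut's near corner foot at (317.5,60). Compute their positions.

```bash
python3 - <<'E'
from h import *
import pickle
c,o=pickle.load(open("w2.pkl","rb"))
f=lambda n,u,v,z:print(n,plane(c,u/4+220,v/4,z,1).round(4))
f("screw",383,73,.078);f("corner foot",390,240,.020);f("corner top",390,240,.042)
f("left foot corner",300,195,.020);f("right foot corner",480,180,.02);f("right mid",480,180,.031)
f("knob-bar",30,112,.07);f("slab L",148,300,.008);f("slab R",632,300,.008);f("slab L2",148,20,.008);f("slab R2",620,20,.008)
# pin top from 2x crop
print("pin top",plane(c,215/2+180,382/2+40,.055,1).round(4))
E
```

```text
screw [0.6274 0.0191 0.078 ]
corner foot [0.6076 0.0179 0.02  ]
corner top [0.6036 0.0177 0.042 ]
left foot corner [0.6178 0.0373 0.02  ]
right foot corner [ 0.6218 -0.0012  0.02  ]
right mid [ 6.192e-01 -5.000e-04  3.100e-02]
knob-bar [0.6252 0.0828 0.07  ]
slab L [0.5966 0.0724 0.008 ]
slab R [ 0.5981 -0.0368  0.008 ]
slab L2 [0.6655 0.0745 0.008 ]
slab R2 [ 0.6667 -0.0338  0.008 ]
pin top [0.4668 0.04   0.055 ]
```

Jaw axis and nut axis agree to within about 1.5 mm. Correct and lower onto the blocks.

```bash
python3 -m crank '[[-0.8,[8,-1.3,20],-0.4],[-0.8,[8,-1.3,45],-0.4],[-0.8,[8,-1.3,65],-0.4],[-0.8,[8,-1.3,80],-0.4],[-0.8,[8,-1.3,87],-0.4],[-0.8,[8,-1.3,90],-0.4],[-0.8,[8,-1.3,91],-0.4],[-0.8,[8,-1.3,92],-0.4],[-0.8,[8,-1.3,93],-0.4],[-0.8,[8,-1.3,93],-0.4],[-0.8,[8,-1.3,93],-0.4]]'
python3 - <<'E'
from h import *
import pickle
c=ctrl.camera_info("wrist");o=ctrl.observe();im=ctrl.snapshot("wrist");cv2.imwrite("pics/w3.png",im);pickle.dump((c,o),open("w3.pkl","wb"))
cv2.imwrite("pics/w3c.png",cv2.resize(im[40:240,210:430],None,fx=2.8,fy=2.8,interpolation=cv2.INTER_CUBIC))
E
```

```text
clock: 5.12
eef_pos: [0.4917, 0.017, 0.0272]
tcp_rot: [0.0, 1.0, 0.012, 0.001]
ft_force: [0.6, 0.5, -4.7]
width: 0.235
gripper_force: 35.0
```

View pics/w3c.png

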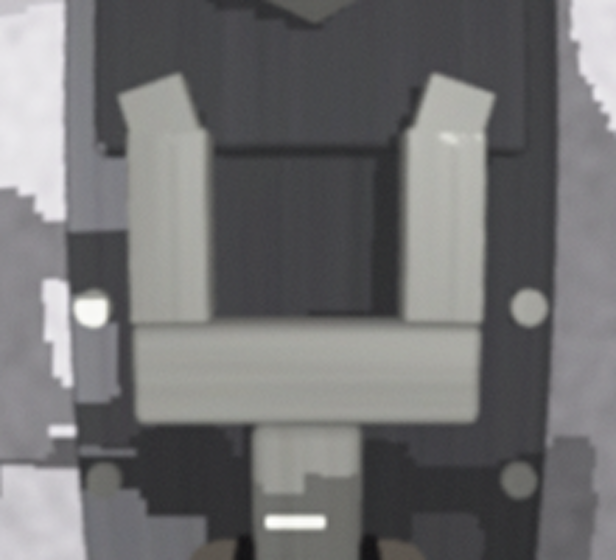

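Spanner is hovering just above the blocks, prongs short of the nut (near corner at crop (315,22), jaw centre column 306, block edges 98/524).

```bash
python3 - <<'E'
from h import *
import pickle
c,o=pickle.load(open("w3.pkl","rb"));g=lambda n,u,v,z:print(n,plane(c,u/2.8+210,v/2.8+40,z,1).round(4))
zt=o['eef_pos'][2]-.0054+.012
g("corner foot",315,22,.02);g("blockL",98,148,.02);g("blockR",524,152,.02)
for u,v in((210,160),(402,160),(211,300),(401,300),(183,75),(432,75),(306,320),(136,422),(478,422),(252,440),(361,440)):g((u,v),u,v,zt)
g("slabL",67,200,.008);g("slabR",555,200,.008)
q=o['tcp_rot'];print(np.degrees(2*np.arctan2(q[2],q[1])))
E
```

```text
corner foot [0.6075 0.018  0.02  ]
blockL [0.5812 0.0618 0.02  ]
blockR [ 0.5825 -0.0256  0.02  ]
(210, 160) [0.5774 0.037  0.0338]
(402, 160) [0.5783 0.0012 0.0338]
(211, 300) [0.5508 0.0365 0.0338]
(401, 300) [5.516e-01 4.000e-04 3.380e-02]
(183, 75) [0.5938 0.0424 0.0338]
(432, 75) [ 0.5949 -0.0041  0.0338]
(306, 320) [0.5473 0.0184 0.0338]
(136, 422) [0.5266 0.0513 0.0338]
(478, 422) [ 0.5282 -0.016   0.0338]
(252, 440) [0.5235 0.0284 0.0338]
(361, 440) [0.524  0.007  0.0338]
slabL [0.5707 0.0718 0.008 ]
slabR [ 0.5733 -0.0362  0.008 ]
1.4216823959477456
```

```bash
python3 -m crank '[[-0.8,[0,1,1],0],[-0.8,[0,1,2],0],[-0.8,[6,1,2],0],[-0.8,[12,1,2],0],[-0.8,[18,1,2],0],[-0.8,[22,1,2],0],[-0.8,[26,1,2],0],[-0.8,[30,1,2],0],[-0.8,[33,1,2],0],[-0.8,[36,1,2],0],[-0.8,[36,1,2],0]]' 15
python3 -m crank '[[-0.8,[2,0,0],0],[-0.8,[4,0,0],0],[-0.8,[6,0,0],0],[-0.8,[8,0,0],0],[-0.8,[10,0,0],0],[-0.8,[10,0,0],0]]'
```

```text
clock: 6.08
eef_pos: [0.5256, 0.0168, 0.0252]
tcp_rot: [0.0, 1.0, 0.012, -0.002]
ft_force: [-6.9, -0.5, 9.1]
width: 0.236
gripper_force: 15.0
clock: 6.58
eef_pos: [0.5353, 0.017, 0.0252]
tcp_rot: [0.0, 1.0, 0.012, -0.002]
ft_force: [-7.4, -0.6, 8.4]
width: 0.234
gripper_force: 15.0
```

Entry is clean (no lateral force). Ease the down-pressure and slide home until the throat stops.

```bash
python3 -m crank '[[-0.8,[0,0,-0.8],0],[-0.8,[2,0,-0.8],0],[-0.8,[4,0,-0.8],0],[-0.8,[6,0,-0.8],0],[-0.8,[8,0,-0.8],0],[-0.8,[10,0,-0.8],0],[-0.8,[11,0,-0.8],0],[-0.8,[12,0,-0.8],0],[-0.8,[12,0,-0.8],0]]'
python3 -m crank '[[-0.8,[1,0,0],0],[-0.8,[2,0,0],0],[-0.8,[3,0,0],0],[-0.8,[3,0,0],0]]'
python3 - <<'E'
from h import *
import pickle
c=ctrl.camera_info("wrist");o=ctrl.observe();im=ctrl.snapshot("wrist");cv2.imwrite("pics/w4.png",im);pickle.dump((c,o),open("w4.pkl","wb"))
cv2.imwrite("pics/w4c.png",cv2.resize(im[40:240,210:430],None,fx=2.8,fy=2.8,interpolation=cv2.INTER_CUBIC))
E
```

```text
clock: 7.33
eef_pos: [0.5496, 0.0175, 0.0253]
tcp_rot: [-0.0, 1.0, 0.012, 0.0]
ft_force: [-0.4, -0.4, -3.4]
width: 0.238
gripper_force: 15.0
clock: 7.67
eef_pos: [0.5526, 0.0176, 0.0253]
tcp_rot: [-0.0, 1.0, 0.012, 0.0]
ft_force: [0.0, -0.6, -4.3]
width: 0.235
gripper_force: 15.0
```

View pics/w4c.png

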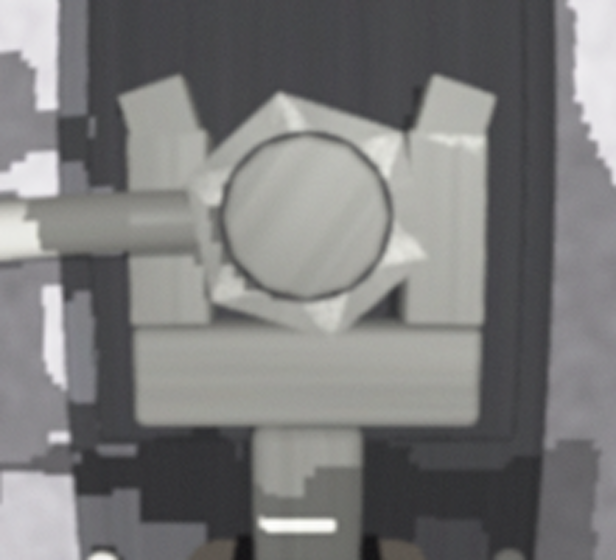

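The nut is in the jaw (screw top centre at crop (307,215), throat row 322). Compute what remains.

```bash
python3 - <<'E'
from h import *
import pickle
c,o=pickle.load(open("w4.pkl","rb"));g=lambda u,v,z:plane(c,u/2.8+210,v/2.8+40,z,1).round(4)
zt=o['eef_pos'][2]-.0054+.012
print("screw",g(307,215,.078));print("throat",g(307,323,zt),"back",g(136,424,zt),g(478,424,zt),"tips",g(183,75,zt),g(432,75,zt))
E
python3 -m crank '[[-0.8,[0.7,0,0],0],[-0.8,[1.4,0,0],0],[-0.8,[2,0,0],0],[-0.8,[2,0,0],0]]'
```

```text
screw [0.6282 0.0192 0.078 ]
throat [0.6077 0.0187 0.0319] back [0.5872 0.0519 0.0319] [ 0.5888 -0.0155  0.0319] tips [0.6548 0.0429 0.0319] [ 0.6559 -0.0035  0.0319]
clock: 8.05
eef_pos: [0.5528, 0.0176, 0.0253]
tcp_rot: [0.0, 1.0, 0.012, -0.002]
ft_force: [-5.2, 0.3, 2.0]
width: 0.237
gripper_force: 15.0
```

Spanner has reached its stop (home). Relax the push, release and lift.

```bash
python3 -m crank '[[-0.8,[-1.5,0,0],0],[-0.8,[-1.5,0,0],0],[-0.3,[-1.5,0,0],0],[-0.1,[-1.5,0,0],0],[0,[-1.5,0,0],0],[0,[-1.5,0,0],0],[0,[-1.5,0,0],0],[0,[-1.5,0,-15],0],[0,[-1.5,0,-40],0],[0,[-1.5,0,-75],0],[0,[-1.5,0,-115],0],[0,[-1.5,0,-150],0],[0,[-1.5,0,-150],0],[0,[-1.5,0,-150],0],[0,[-1.5,0,-150],0]]'
python3 - <<'E'
from h import *
import pickle
c=ctrl.camera_info("wrist");o=ctrl.observe();im=ctrl.snapshot("wrist");cv2.imwrite("pics/w5.png",im);pickle.dump((c,o),open("w5.pkl","wb"))
cv2.imwrite("pics/w5c.png",cv2.resize(im[60:310,150:450],None,fx=2.4,fy=2.4,interpolation=cv2.INTER_CUBIC))
E
```

```text
clock: 9.3
eef_pos: [0.5523, 0.0174, 0.1749]
tcp_rot: [0.0, 1.0, 0.012, -0.0]
ft_force: [0.0, 0.4, -0.0]
width: 0.504
gripper_force: 0.0
```

View pics/w5c.png

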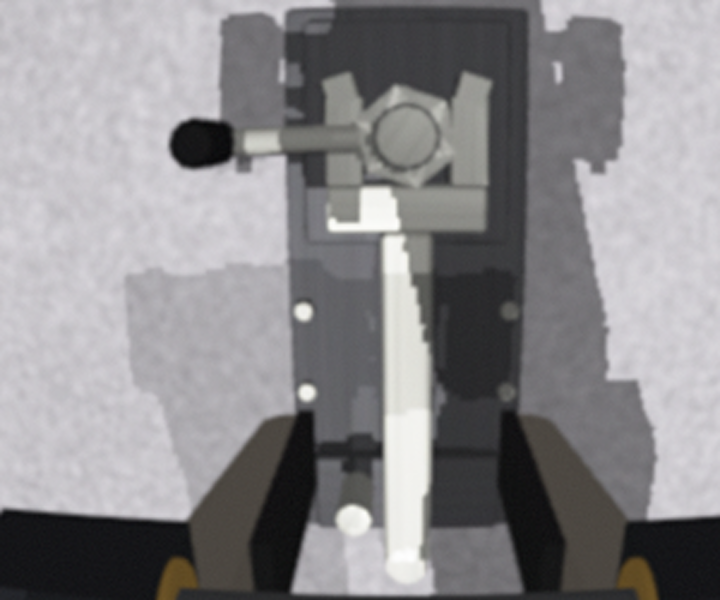

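The spanner sits home with its handle beside the pin (pin top at crop (353,520), handle end (405,568)), and the lever's knob is at (200,143). Now locate the knob.

```bash
python3 - <<'E'
from h import *
import pickle
c,o=pickle.load(open("w5.pkl","rb"));g=lambda u,v,z:plane(c,u/2.4+150,v/2.4+60,z,1)
S=g(406,137,.078);print("screw",S,"spanner throat",g(406,187,.032),"pin",g(353,520,.055),"handle end",g(405,570,.032))
K=g(192,143,.103);print("knob top",K,np.linalg.norm((K-S)[:2]))
for u,v,z in((250,141,.07),(300,140,.063)):
    p=g(u,v,z)-S;print("bar",p,np.degrees(np.arctan2(p[1],p[0])))
a=np.degrees(np.arctan2(*(K-S)[1::-1]));print("angle",a)
q=o['tcp_rot'];y=2*np.arctan2(q[2],q[1]);t=S[:2]+.072*np.array([np.cos(np.radians(a)),np.sin(np.radians(a))]);d=t-o['eef_pos'][:2]
print("yaw",np.degrees(y),"target",t,"dx,dy",d@[np.cos(y),np.sin(y)]*1000,d@[np.sin(y),-np.cos(y)]*1000,o['joints'][6])
E
```

```text
screw [0.627449   0.01927567 0.078     ] spanner throat [0.60626031 0.01878891 0.032     ] pin [0.4621815  0.03902997 0.055     ] handle end [0.42076704 0.0149356  0.032     ]
knob top [0.62567321 0.09009384 0.103     ] 0.07084042601404943
bar [-0.00177807  0.05789292 -0.008     ] 91.75918032310842
bar [-0.00159949  0.04001602 -0.015     ] 92.28896301511857
angle 91.43641083117389
yaw 1.4157255493728549 target [0.62564415 0.09125305] dx,dy 75.12807633689992 -72.04604402035112 -1.7220803486660754
```

Knob at (0.6256, 0.0913), radius 71–72 mm as specified. Turn the tool to straddle it tangentially and go down.

```bash
python3 -m crank '[[-0.2,[10,-10,0],-7],[-0.2,[20,-20,0],-14],[-0.2,[30,-30,0],-21],[-0.2,[40,-40,0],-28],[-0.2,[50,-50,0],-35],[-0.2,[60,-60,0],-42],[-0.2,[75,-72,0],-49],[-0.2,[75,-72,0],-56],[-0.2,[75,-72,0],-63],[-0.2,[75,-72,0],-70],[-0.2,[75,-72,0],-77],[-0.2,[75,-72,0],-84],[-0.2,[75,-72,0],-90],[-0.2,[75,-72,0],-90],[-0.2,[75,-72,20],-90],[-0.2,[75,-72,50],-90],[-0.2,[75,-72,75],-90],[-0.2,[75,-72,90],-90],[-0.2,[75,-72,98],-90],[-0.2,[75,-72,98],-90]]'
python3 - <<'E'
from workcell import ctrl
o=ctrl.observe();print(o['eef_pos'],o['ft_force'],o['joints'][6])
E
```

```text
clock: 11.02
eef_pos: [0.624, 0.0911, 0.0743]
tcp_rot: [-0.002, 0.699, 0.715, -0.002]
ft_force: [0.0, 0.0, -0.0]
width: 0.398
gripper_force: 0.0
[0.62397713 0.09112189 0.07430998] [ 0.03559576  0.01584431 -0.0033662 ] -0.48632033164946925
```

Now sweep the lever clockwise along its arc, first to 25°.

```bash
python3 -m crank '[[-0.2,[0,5,0],0],[-0.2,[0,9,0],0],[-0.2,[0,11,0],0],[-0.2,[-0.5,14,0],2.5],[-0.2,[-1,17,0],5],[-0.2,[-2,20,0],7.5],[-0.2,[-2.7,23.4,0],10],[-0.2,[-4,26.4,0],12.5],[-0.2,[-5,29.3,0],15],[-0.2,[-6,32.2,0],17.5],[-0.2,[-7.6,35,0],20],[-0.2,[-9,38,0],22.5],[-0.2,[-10.7,40.5,0],25],[-0.2,[-10.7,40.5,0],25],[-0.2,[-10.7,40.5,0],25]]'
```

```text
clock: 12.27
eef_pos: [0.6665, 0.0821, 0.078]
tcp_rot: [-0.0, 0.836, 0.548, -0.0]
ft_force: [-3.5, 0.2, 1.9]
width: 0.402
gripper_force: 1.6
```

```bash
cat > chk.py <<'E'
import sys
from workcell import ctrl
import numpy as np
o=ctrl.observe();q=o['tcp_rot'];y=2*np.arctan2(q[2],q[1]);f=-o['ft_force'][:2]@[np.sin(y),-np.cos(y)]
print("yaw %.1f push %.1f"%(np.degrees(y),f),o['eef_pos'].round(4));sys.exit(f>float(sys.argv[1]))
E
python3 -m crank '[[-0.2,[-0.4,2.5,0],2],[-0.2,[-0.8,5,0],4],[-0.2,[-0.8,5,0],4]]' >/dev/null; python3 chk.py 7 && python3 -m crank '[[-0.2,[-0.4,2.5,0],2],[-0.2,[-0.4,2.5,0],2]]' >/dev/null; python3 chk.py 7 && python3 -m crank '[[-0.2,[-0.4,2.5,0],2],[-0.2,[-0.4,2.5,0],2]]' >/dev/null; python3 chk.py 7 && python3 -m crank '[[-0.2,[-0.4,2.5,0],2],[-0.2,[-0.4,2.5,0],2]]' >/dev/null; python3 chk.py 7
```

```text
yaw 62.4 push 2.9 [0.671  0.0792 0.0779]
yaw 62.4 push 2.9 [0.671  0.0792 0.0779]
yaw 62.4 push 2.9 [0.671  0.0792 0.0779]
yaw 62.4 push 2.9 [0.671  0.0792 0.0779]False
False
False
False
```

```bash
sed -i 's/sys.exit(f>float(sys.argv\[1\]))/sys.exit(int(f>float(sys.argv[1])))/' chk.py
python3 -m crank '[[-0.2,[-0.4,2.5,0],2],[-0.2,[-0.8,5,0],4],[-0.2,[-0.8,5,0],4]]' >/dev/null; python3 chk.py 6.5 && python3 -m crank '[[-0.2,[-0.4,2.5,0],2],[-0.2,[-0.4,2.5,0],2]]' >/dev/null; python3 chk.py 6.5 && python3 -m crank '[[-0.2,[-0.4,2.5,0],2],[-0.2,[-0.4,2.5,0],2]]' >/dev/null; python3 chk.py 6.5 && python3 -m crank '[[-0.2,[-0.4,2.5,0],2],[-0.2,[-0.4,2.5,0],2]]' >/dev/null; python3 chk.py 6.5
```

```text
yaw 58.5 push 2.8 [0.6751 0.0762 0.0778]
yaw 56.5 push 3.7 [0.677  0.0746 0.0777]
yaw 54.5 push 4.1 [0.6789 0.073  0.0777]
yaw 52.5 push 3.8 [0.6808 0.0711 0.0777]
```

```bash
for i in 1; do python3 -m crank '[[-0.2,[-0.4,2.5,0],2],[-0.2,[-0.8,5,0],4],[-0.2,[-0.8,5,0],4]]' >/dev/null; python3 chk.py 6 && python3 -m crank '[[-0.2,[-0.4,2.5,0],2],[-0.2,[-0.4,2.5,0],2]]' >/dev/null; python3 chk.py 6 && python3 -m crank '[[-0.2,[-0.4,2.5,0],2],[-0.2,[-0.4,2.5,0],2]]' >/dev/null; python3 chk.py 6 && python3 -m crank '[[-0.2,[-0.4,2.5,0],2],[-0.2,[-0.4,2.5,0],2]]' >/dev/null; python3 chk.py 6&& python3 -m crank '[[-0.2,[-0.4,2.5,0],2],[-0.2,[-0.4,2.5,0],2]]' >/dev/null; python3 chk.py 6; done
```

```text
yaw 48.5 push 4.0 [0.6844 0.0673 0.0777]
yaw 46.5 push 2.8 [0.6859 0.0655 0.0776]
yaw 44.5 push 4.9 [0.6875 0.0634 0.0775]
yaw 42.5 push 4.5 [0.689  0.0613 0.0775]
yaw 40.5 push 4.3 [0.6904 0.0592 0.0776]
```

```bash
python3 -m crank '[[-0.2,[-0.4,2.5,0],2],[-0.2,[-0.4,2.5,0],2]]' >/dev/null; python3 chk.py 6 && python3 -m crank '[[-0.2,[-0.4,2.5,0],2],[-0.2,[-0.4,2.5,0],2]]' >/dev/null; python3 chk.py 6 && python3 -m crank '[[-0.2,[-0.4,2.5,0],2],[-0.2,[-0.4,2.5,0],2]]' >/dev/null; python3 chk.py 6 && python3 -m crank '[[-0.2,[-0.4,2.5,0],2],[-0.2,[-0.4,2.5,0],2]]' >/dev/null; python3 chk.py 6&& python3 -m crank '[[-0.2,[-0.4,2.5,0],2],[-0.2,[-0.4,2.5,0],2]]' >/dev/null; python3 chk.py 6
```

```text
yaw 38.5 push 3.5 [0.6917 0.057  0.0776]
yaw 36.5 push 4.0 [0.693  0.0548 0.0775]
yaw 34.5 push 4.6 [0.6942 0.0524 0.0776]
yaw 32.5 push 3.9 [0.6953 0.0502 0.0776]
yaw 30.5 push 3.7 [0.6963 0.0478 0.0776]
```

```bash
python3 -m crank '[[-0.2,[-0.4,2.5,0],2],[-0.2,[-0.4,2.5,0],2]]' >/dev/null; python3 chk.py 6 && python3 -m crank '[[-0.2,[-0.4,2.5,0],2],[-0.2,[-0.4,2.5,0],2]]' >/dev/null; python3 chk.py 6 && python3 -m crank '[[-0.2,[-0.4,2.5,0],2],[-0.2,[-0.4,2.5,0],2]]' >/dev/null; python3 chk.py 6 && python3 -m crank '[[-0.2,[-0.4,2.5,0],2],[-0.2,[-0.4,2.5,0],2]]' >/dev/null; python3 chk.py 6
```

```text
yaw 28.5 push 3.4 [0.6972 0.0454 0.0776]
yaw 26.5 push 4.8 [0.698  0.0432 0.0776]
yaw 24.5 push 4.4 [0.6985 0.0412 0.0775]
yaw 22.5 push 5.8 [0.6988 0.0397 0.0775]
```

Resistance begins to climb; continue in 1 mm steps.

```bash
python3 -m crank '[[-0.2,[-0.2,1.2,0],1],[-0.2,[-0.2,1.2,0],1]]' >/dev/null; python3 chk.py 9 && python3 -m crank '[[-0.2,[-0.2,1.2,0],1],[-0.2,[-0.2,1.2,0],1]]' >/dev/null; python3 chk.py 9 && python3 -m crank '[[-0.2,[-0.2,1.2,0],1],[-0.2,[-0.2,1.2,0],1]]' >/dev/null; python3 chk.py 9
```

```text
yaw 21.6 push 8.2 [0.6987 0.0393 0.0774]
yaw 20.6 push 8.4 [0.6986 0.0388 0.0773]
yaw 19.7 push 8.6 [0.6986 0.0383 0.0773]
```

```bash
python3 -m crank '[[-0.2,[0,1.2,0],0],[-0.2,[0,1.2,0],0]]' >/dev/null; python3 chk.py 12 && python3 -m crank '[[-0.2,[0,1.2,0],0],[-0.2,[0,1.2,0],0]]' >/dev/null; python3 chk.py 12 && python3 -m crank '[[-0.2,[0,1.2,0],0],[-0.2,[0,1.2,0],0]]' >/dev/null; python3 chk.py 12; python3 -c "
from h import *
o=ctrl.observe();print(o['ft_force'],o['gripper_force'],o['width'])"
```

```text
yaw 19.7 push 11.4 [0.6988 0.0379 0.0773]
yaw 19.7 push 11.6 [0.699  0.0376 0.0772]
yaw 19.8 push 12.7 [0.6993 0.0371 0.0773]
[-5.95805231 11.34003047  3.7953619 ] 6.402285822259728 0.3982943707067003
```

```bash
python3 -m crank '[[-0.2,[0,1,0],0],[-0.2,[0,1,0],0],[-0.2,[0,1,0],0]]' >/dev/null; python3 chk.py 13.5 && python3 -m crank '[[-0.2,[0,0.8,0],0],[-0.2,[0,0.8,0],0],[-0.2,[0,0.8,0],0]]' >/dev/null; python3 chk.py 14
```

```text
yaw 19.8 push 14.3 [0.6994 0.0369 0.0772]
yaw 19.8 push 14.3 [0.6994 0.0369 0.0772]
```

14 N reached: hold it about a second, then check the spanner with the scene and side views.

```bash
python3 -m crank '[[-0.2,[0,0,0],0],[-0.2,[0,0,0],0],[-0.2,[0,0,0],0],[-0.2,[0,0,0],0],[-0.2,[0,0,0],0],[-0.2,[0,0,0],0],[-0.2,[0,0,0],0],[-0.2,[0,0,0],0]]'; python3 chk.py 14
python3 - <<'E'
from h import *
im=ctrl.snapshot("side");a=cv2.resize(im[195:275,215:345],None,fx=5,fy=5,interpolation=cv2.INTER_CUBIC);cv2.imwrite("pics/s6.png",a)
E
```

```text
clock: 17.6
eef_pos: [0.6994, 0.0369, 0.0773]
tcp_rot: [-0.004, 0.985, 0.172, -0.001]
ft_force: [-6.5, 12.9, 4.9]
width: 0.399
gripper_force: 6.9
yaw 19.8 push 14.3 [0.6994 0.0369 0.0773]
```

View pics/s6.png

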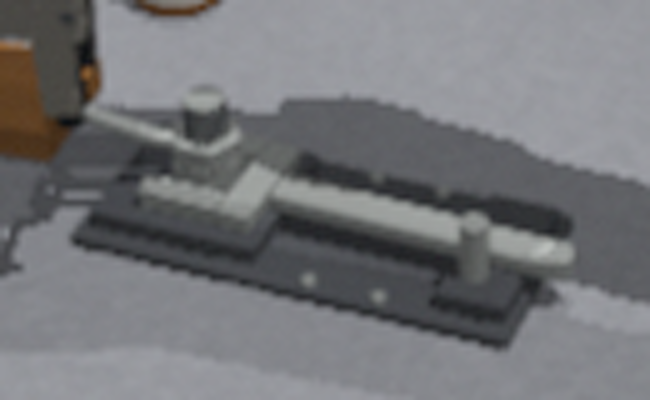

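The side view shows the handle (at (470,225)) bearing on the pin, with the spanner home. Back off gently.

```bash
python3 -m crank '[[-0.2,[0,-1,0],0],[-0.2,[0,-2,0],0],[-0.2,[0,-3.5,0],0],[-0.2,[0,-5,0],0],[-0.2,[0,-7,0],0],[-0.2,[0,-9,0],0],[-0.2,[0,-11,0],0],[-0.2,[0,-11,0],0],[-0.2,[0,-11,0],0]]'; python3 chk.py 14
```

```text
clock: 18.4
eef_pos: [0.698, 0.0391, 0.0771]
tcp_rot: [0.001, 0.986, 0.168, 0.0]
ft_force: [-0.8, 0.0, 1.2]
width: 0.401
gripper_force: 0.0
yaw 19.4 push 0.3 [0.698  0.0391 0.0771]
```

```bash
python3 -m crank '[[-0.2,[0,-2,0],0],[-0.2,[0,-4,0],0],[-0.2,[0,-6,0],0],[-0.2,[0,-6,0],0],[-0.2,[0,-6,0],0]]'; python3 -m crank '[[-0.2,[0,0,-15],0],[-0.2,[0,0,-35],0],[-0.2,[0,0,-70],0],[-0.2,[0,0,-110],0],[-0.2,[0,0,-150],0],[-0.2,[0,0,-150],0],[-0.2,[0,0,-150],0],[-0.2,[0,0,-150],0]]'
python3 - <<'E'
from h import *
im=ctrl.snapshot("wrist");cv2.imwrite("pics/w7.png",im)
E
```

```text
clock: 18.82
eef_pos: [0.6957, 0.0465, 0.0774]
tcp_rot: [0.0, 0.986, 0.169, 0.0]
ft_force: [1.1, -0.5, 0.5]
width: 0.401
gripper_force: 0.0
clock: 19.48
eef_pos: [0.6955, 0.0461, 0.2281]
tcp_rot: [0.0, 0.986, 0.169, 0.0]
ft_force: [-0.1, -0.5, -0.7]
width: 0.399
gripper_force: 0.0
```

View pics/w7.png

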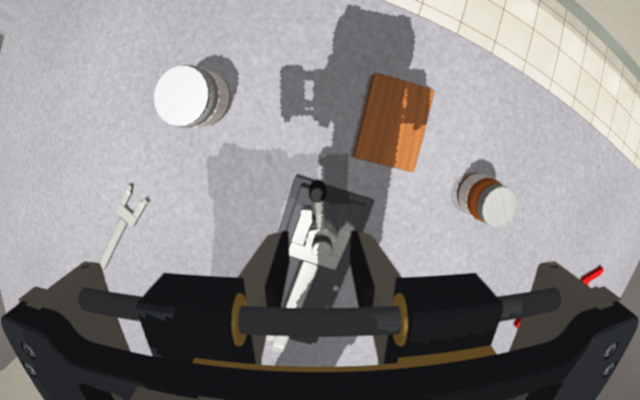

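The robot is clear. The lever (knob at (317,190)) is swung round, the spanner is still on the nut with its head at (320,245), and the bystanders are undisturbed. Hand in.

```bash
python3 -c "
from workcell import ctrl
print(ctrl.sign_off())"
```

```text
the job is handed in; nothing more can be done
None
```

The job is handed in, with no verdict shown: the spanner is home on the lower nut and its handle bears on the stop pin. The jam nut lever was pushed clockwise until tight, holding about 14 N at the knob for most of a second; the arm is clear and the bystanders looked undisturbed. I did not measure how far the lower nut turned.

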